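# Bring the bottle round to the pick-up place of the sliding tray

### The job

The sorting tray holds five wooden blocks in six places; bring the block that carries the lacquer bottle to the pick-up place, squarely behind the gap in the tray's near rim, by sliding the blocks one after another into whichever place is empty. Keep every block flat on the tray's floor the whole time (no lifting one out or over another), do not tip the bottle, leave all five blocks in the tray, and do not disturb the counter, the label roll and the tape roll on the table.

Things in the scene. Friction and masses are not known exactly. Their poses are not given: they have to be found in the camera images.
- tray: Fixed aluminium tray. Inside 144 (its x) x 216 mm (its y): six 72 mm places, near row x = -36, far row x = +36, columns y = -72, 0, 72 mm. Floor 4 mm thick, rim 8 mm wide, 16 mm high. Origin: centre of underside, on the table; -x looks to the robot. The near rim has a 50 mm gap with a tongue in its middle: the place behind it is the pick-up place, the only empty one at the start.
- bay (a point): Centre of the pick-up place (middle of the near row, behind the gap in the rim), on the tray's floor, 4 mm above the table; tray frame (-36, 0, 4) mm. Axes as the tray's.
- bottle_block: Wooden block 68 x 68 x 12 mm like the others, with a lacquer bottle (27 mm across, 74 mm tall) fixed upright at its centre; they never come apart. Grip the round black cap: about 18 mm across, 52 to 86 mm above the block's underside. 0.2 kg, slides easily. Origin: centre of the block's underside, z up. Starts in the left or right place of the far row.
- block_1: Loose wooden block 68 x 68 x 12 mm, corners rounded to 7 mm, 0.16 kg, lying on the tray's floor in one of the six places. A square grip post 18 x 18 mm stands at its centre, 12 to 68 mm above the underside, sides parallel to the block's. Origin: centre of the underside; x, y parallel to the sides, z up. Slides easily (friction about 0.2).
- block_2: Loose wooden block 68 x 68 x 12 mm, corners rounded to 7 mm, 0.16 kg, lying on the tray's floor in one of the six places. A square grip post 18 x 18 mm stands at its centre, 12 to 68 mm above the underside, sides parallel to the block's. Origin: centre of the underside; x, y parallel to the sides, z up. Slides easily (friction about 0.2).
- block_3: Loose wooden block 68 x 68 x 12 mm, corners rounded to 7 mm, 0.16 kg, lying on the tray's floor in one of the six places. A square grip post 18 x 18 mm stands at its centre, 12 to 68 mm above the underside, sides parallel to the block's. Origin: centre of the underside; x, y parallel to the sides, z up. Slides easily (friction about 0.2).
- block_4: Loose wooden block 68 x 68 x 12 mm, corners rounded to 7 mm, 0.16 kg, lying on the tray's floor in one of the six places. A square grip post 18 x 18 mm stands at its centre, 12 to 68 mm above the underside, sides parallel to the block's. Origin: centre of the underside; x, y parallel to the sides, z up. Slides easily (friction about 0.2).
- counter: Bystander: hand tally counter, 46 x 67 x 22 mm, loose on the table beyond the tray. Origin: centre of its underside.
- labels: Bystander: roll of labels, 68 mm across, 26 mm high, loose on the table beyond the tray. Origin: centre of its underside.
- tape: Bystander: roll of tape, 103 mm across, 25 mm high, loose on the table beyond the tray. Origin: centre of its underside.
There are look-alikes about, which are no part of the job. What is shaped like the block_3 but red is not meant.

How it is judged:
On the way:
1. the bottle's block has been slid one place on: it lies in the middle place of the far row or in an end place of the near row (within 14 mm each way) (((x of bottle_block in the frame of tray between 0.022 and 0.05 m and y of bottle_block in the frame of tray between -0.014 and 0.014 m) or (x of bottle_block in the frame of tray between -0.05 and -0.022 m and y of bottle_block in the frame of tray between 0.058 and 0.086 m) or (x of bottle_block in the frame of tray between -0.05 and -0.022 m and y of bottle_block in the frame of tray between -0.086 and -0.058 m))), for 0.1 s.
At the end, for the whole second after the job is handed in: The bottle's block lies within 8 mm of the centre of the pick-up place; all five blocks lie flat on the tray's floor (raised less than 4 mm, tilted less than 0.06 rad), inside the rim, and at rest (horizontal distance between bottle_block and bay below 0.008 m and z of each of bottle_block, block_1, block_2, block_3, block_4 in the frame of tray below 0.008 m and angle between each of bottle_block, block_1, block_2, block_3, block_4's own z axis and vertical below 0.06 rad and linear speed of each of bottle_block, block_1, block_2, block_3, block_4 below 0.01 m/s and x of bottle_block in the frame of tray between -0.046 and 0.046 m and y of bottle_block in the frame of tray between -0.082 and 0.082 m and x of block_1 in the frame of tray between -0.046 and 0.046 m and y of block_1 in the frame of tray between -0.082 and 0.082 m and x of block_2 in the frame of tray between -0.046 and 0.046 m and y of block_2 in the frame of tray between -0.082 and 0.082 m and x of block_3 in the frame of tray between -0.046 and 0.046 m and y of block_3 in the frame of tray between -0.082 and 0.082 m and x of block_4 in the frame of tray between -0.046 and 0.046 m and y of block_4 in the frame of tray between -0.082 and 0.082 m); the robot touches nothing.
It fails at once if a block is lifted more than 8 mm off the tray's floor (z of any of bottle_block, block_1, block_2, block_3, block_4 in the frame of tray above 0.012 m).
It fails at once if the bottle's block is tipped by more than 20 degrees (angle between bottle_block's own z axis and vertical above 0.35 rad).
It fails at once if a bystander (counter, label roll, tape roll) is moved more than 20 mm (distance of any of counter, labels, tape from where it was at the start of the episode above 0.02 m).
It also fails if it takes over 69 s, if anything falls off the work surface, if the arm or the gripper's body presses on something with over 40 N, if the wrist force passes 120 N, or if a joint passes its speed limit or range.

### The arm

A 7-joint arm with a two-finger parallel gripper is mounted at the origin on a cart in front of the work surface, level with it; the furniture and walls round the work are solid. World frame = base frame: x ahead of the robot, y to its left, z up, the work surface at z = 0. Lengths are in m, angles in rad, forces in N, time in s.
With the tool pointing down it reaches from about 0.375 to 0.925 m from the base axis. Payload 3.1 kg.
Tool frame: the origin (TCP) lies between the finger pads; the fingertips stand 19 mm ahead of it and the grasp point (between the pads) is the TCP; z points along the fingers, y is the line along which they close (so a half turn about z gives the same grasp; the last joint's range is limited). The gripper opens to 85 mm and grips with 20 to 120 N. Pads are 22 mm wide; open, the fingers measure 114 mm over their backs; the gripper's body (76 mm by 85 mm) begins 54 mm behind the grasp point. The pads swing forward as they close: fully open they stand 13 mm farther back than shut.
Start: joints at [-1.389, 0.383, 0.044, 1.598, -0.018, 1.161, -0.05], TCP at [0.179, 0.625, 0.25] pointing down, gripper open.
Joint ranges: [-2.61, 2.61], [-0.41, 2.15], [-1.48, 1.57], [0, 2.5], [-1.57, 4.71], [0.05, 1.97], [-2.85, 2.85]. Speed limits (rad/s): [2.79, 2.79, 3.14, 3.14, 3.14, 3.14, 3.14].

### API

Orientations are given as a unit quaternion [x, y, z, w].
In Python, from bench import move_ptp, movel, move_j, move_gripper, pause, inverse_kinematics, read_camera, camera_params, MotionError, sign_off, look_for, tip_of, read_time_s, read_qpos, read_joint_vel, read_effort, read_eef_pos, read_tcp_rot, read_ft_force, read_ft_torque, read_finger_gap, read_grasp_force gives the robot as it stands. Calls block until the motion is done:
- move_ptp(position, orientation): joint-space move of the TCP to a pose.
- movel(position, orientation=None, speed=0.15): straight line of the TCP; orientation=None keeps the orientation; speed is the mean speed in m/s.
- move_j(angles): joint-space move.
- move_gripper(opening, effort=None): finger opening in m; effort is the grip in N (None keeps the last); returns when the fingers have stopped.
- pause(seconds).
- inverse_kinematics(position, orientation): joint angles nearest the present ones, or None.
- read_camera(name): name is "side" or "top" or "wrist"; returns the picture (420x560x3 uint8, red, green, blue); there is no depth.
- camera_params(name): a dict with "K" (3x3 intrinsics, pixels), "camera_from_world" (4x4, takes a point from world to camera coordinates). Camera axes: x right, y down, z forward; pixel columns grow to the right and rows downward; lengths in m; the calibration is good to about 2 mm. The wrist camera is an equidistant fisheye: a pixel r from the principal point sees the ray r / f radians off the axis. A picture is of the moment at which its call begins: read the wrist's pose just before it. camera_params takes no time and is no camera call; for the wrist camera it gives the pose at the moment of the call.
A pose or a line that the arm cannot do raises MotionError and nothing moves.
- sign_off(): hands the job in; it is judged then, once.
Trained networks look in the newest picture that a camera, given by its name, has taken for a name from the list of things; names that differ only in an ending like _2 or _b are one class to them, and where a whole thing is asked for, a point or a joint stands for the part that bears it (a point fixed in the world has none). Each returns a list of dicts, best first, with "confidence" (0 to 1); they miss things now and then, are a little off and sometimes report something else, mostly with a low value. They report only what shows in the picture. A call takes as long as a camera call. They do not tell look-alikes from the thing itself.
- look_for(camera, name): "at" ([column, row] in pixels, amid what is visible of it).
- tip_of(camera, name): "at" ([column, row] in pixels: a listed point, or the origin of a listed thing).
Readings, each from a call of its own:
- read_time_s(): time.
- read_qpos(): joint angles.
- read_joint_vel(): joint speeds.
- read_effort(): joint torques, N m.
- read_eef_pos(): TCP position.
- read_tcp_rot(): TCP orientation.
- read_ft_force(): force on the tool from outside, world axes, zero at the start.
- read_ft_torque(): the same for the moment, N m.
- read_finger_gap(): finger opening in m.
- read_grasp_force(): force on a finger pad.
Only numpy, scipy, OpenCV 4.12 (cv2) and the standard library are available. Lean on these libraries where they do the work, as an engineer would, in place of code of your own. Each camera call takes 0.05 s, during which the arm holds its last target. There are 200 camera calls.

## Working session

There is one attempt and no reset: what is moved stays moved. The work goes in short steps, each a Python script; the robot and the scene stay as the last script left them, time stands still between calls to the robot, and variables do not carry over. Pictures are saved under pics/ and viewed, at most 10 in all, crops included, and the job is handed in when it is done.

```bash
mkdir -p pics
python3 - <<'E'
from bench import *
import cv2,numpy as np
for c in("top","side"):
    im=read_camera(c); cv2.imwrite(f"pics/{c}0.png",im[:,:,::-1])
    p=camera_params(c); print(c,np.round(p["K"],1).tolist(),np.round(p["camera_from_world"],4).tolist())
    for n in("tray","bay","bottle_block","block_1"):
        print(n,[(np.round(d["at"]).tolist(),round(d["confidence"],2)) for d in tip_of(c,n)])
print(read_time_s(),read_tcp_rot())
E
```

```text
top [[457.6, 0.0, 280.4], [0.0, 457.6, 205.0], [0.0, 0.0, 1.0]] [[-0.0286, -0.9994, 0.0208, 0.2177], [-0.9882, 0.0251, -0.1511, 0.5556], [0.1505, -0.0249, -0.9883, 0.8497], [0.0, 0.0, 0.0, 1.0]]
tray [([325.0, 234.0], 0.84), ([356.0, 216.0], 0.43)]
bay [([318.0, 250.0], 0.67)]
bottle_block [([285.0, 214.0], 0.8)]
block_1 [([323.0, 216.0], 0.91), ([220.0, 240.0], 0.82), ([182.0, 187.0], 0.77), ([357.0, 218.0], 0.75), ([357.0, 253.0], 0.73), ([283.0, 248.0], 0.66), ([177.0, 298.0], 0.58)]
side [[461.2, 0.0, 284.5], [0.0, 461.2, 206.9], [0.0, 0.0, 1.0]] [[0.995, -0.0995, 0.0027, -0.5708], [-0.0588, -0.6089, -0.7911, 0.1815], [0.0804, 0.787, -0.6117, 0.7656], [0.0, 0.0, 0.0, 1.0]]
tray [([246.0, 249.0], 0.82)]
bay [([223.0, 245.0], 0.7)]
bottle_block [([261.0, 224.0], 0.91)]
block_1 [([232.0, 219.0], 0.93), ([282.0, 168.0], 0.93), ([260.0, 246.0], 0.9), ([263.0, 272.0], 0.83), ([192.0, 169.0], 0.82), ([224.0, 271.0], 0.76), ([240.0, 191.0], 0.66)]
0.5 [ 1.39413642e-01  9.90234233e-01 -6.01544080e-06 -8.04264225e-06]
```

View pics/top0.png

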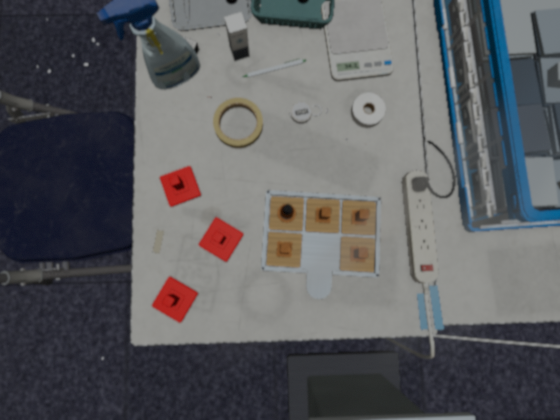

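View pics/side0.png

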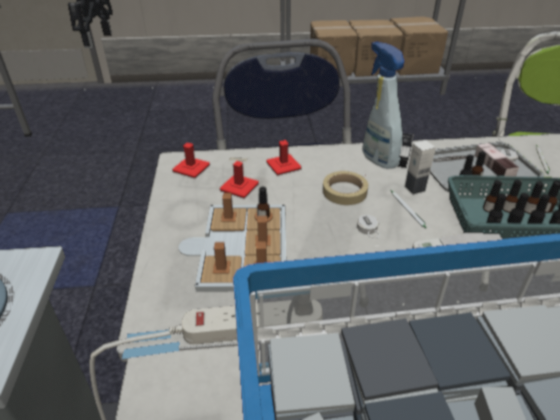

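Top view: the tray spans about (265,193) to (380,273). The bottle is in the far-left place at (287,212), and the empty place is at (318,250). The three red posts on red plates at (180,187), (221,240) and (175,299) are the look-alikes outside the tray. Next I'll compute a rough tray pose and look from close by.

```bash
cat > h.py <<'E'
from bench import *
import cv2,numpy as np
from scipy.spatial.transform import Rotation as R
def ray(cam,px,p=None):
    p=p or camera_params(cam);K=np.array(p["K"]);T=np.array(p["camera_from_world"])
    d=np.array([(px[0]-K[0,2])/K[0,0],(px[1]-K[1,2])/K[1,1]])
    if cam=="wrist":
        t=np.linalg.norm(d);v=np.r_[d/t*np.sin(t),np.cos(t)]
    else: v=np.r_[d,1]
    return -T[:3,:3].T@T[:3,3],T[:3,:3].T@v
def at_z(cam,px,z,p=None):
    o,v=ray(cam,px,p);return o+v*(z-o[2])/v[2]
def proj(cam,P,p=None):
    p=p or camera_params(cam);K=np.array(p["K"]);T=np.array(p["camera_from_world"])
    q=np.atleast_2d(P)@T[:3,:3].T+T[:3,3]
    if cam=="wrist":
        r=np.linalg.norm(q[:,:2],axis=1);s=(np.arctan2(r,q[:,2])/r)[:,None]
    else: s=1/q[:,2:]
    return q[:,:2]*s*[K[0,0],K[1,1]]+K[:2,2]
def down(yaw): # tool z down, tool y (closing line) along world direction yaw+90deg
    return (R.from_euler('z',yaw)*R.from_euler('x',np.pi)).as_quat()
E
python3 - <<'E'
from h import *
for n,px in dict(FL=(267,193),FR=(380,195),NR=(379,274),NL=(262,271)).items(): print(n,at_z("top",px,.016).round(4))
print(at_z("top",(325,234),0).round(4),at_z("side",(246,249),0).round(4))
c=at_z("top",(322,233),.016)
move_ptp([c[0]-.04,c[1],.30],down(0))
p=camera_params("wrist");im=read_camera("wrist")
np.savez("w0.npz",im=im,K=p["K"],T=p["camera_from_world"]);print(np.round(p["K"],1).tolist(),read_time_s(),proj("wrist",c,p))
cv2.imwrite("pics/w0.png",im[:,:,::-1])
E
```

```text
FL [0.5899 0.2281 0.016 ]
FR [0.5801 0.0009 0.016 ]
NR [0.4232 0.0126 0.016 ]
NL [0.4355 0.2416 0.016 ]
[0.5059 0.1133 0.    ] [0.5099 0.1144 0.    ]
[[325.2, 0.0, 277.6], [0.0, 325.2, 206.2], [0.0, 0.0, 1.0]] 2.6417 [[278.94803956 140.11880234]]
```

View pics/w0.png

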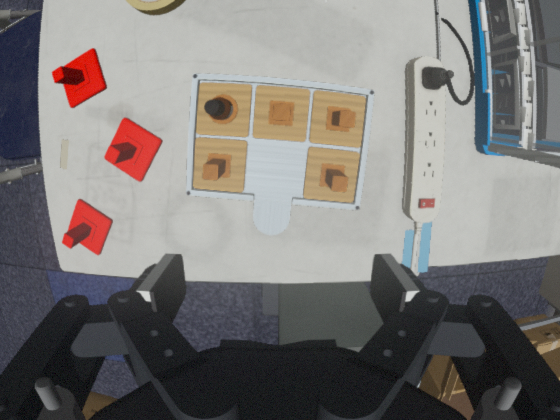

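The wrist view shows the bottle far-left at (220,107), with the empty place and tongue below the middle at (272,170). Dark rim screws mark the corners at (195,76), (372,92), (358,208) and (189,193). I'll fit the tray pose to these.

Run:
```python
from h import *
d=np.load("w0.npz");p=dict(K=d["K"],camera_from_world=d["T"]);g=cv2.cvtColor(d["im"],cv2.COLOR_RGB2GRAY).astype(float)
px=[]
for c,r in((195,76),(372,92),(358,208),(189,193)):
    w=g[r-4:r+5,c-4:c+5];m=np.clip(np.median(w)-25-w,0,None);yy,xx=np.mgrid[r-4:r+5,c-4:c+5]
    px.append([(m*xx).sum()/m.sum(),(m*yy).sum()/m.sum()])
P=np.array([at_z("wrist",q,.016,p)[:2] for q in px]);print(np.round(px,1).tolist(),P.round(4).tolist())
M=np.array([[76,112],[76,-112],[-76,-112],[-76,112]])/1000
c=P.mean(0);A=M.T@(P-c);yaw=np.arctan2(A[0,1]-A[1,0],A[0,0]+A[1,1])
Rz=R.from_euler('z',yaw).as_matrix()[:2,:2]
print("pose",c.round(4),yaw.round(4),"resid mm",((P-c)@Rz-M).round(4).tolist())
np.save("tray.npy",np.r_[c,yaw])
top={(36,72):('bt',.09),(36,0):0,(36,-72):0,(-36,72):0,(-36,-72):0}
im=read_camera("top")
print("bay top",at_z("top",tip_of("top","bay")[0]["at"],.004).round(4),"bay model",(c+Rz@[-.036,0]).round(4))
for n in("block_1","bottle_block"):
  for e in tip_of("top",n)+tip_of("side",n)*0:
    q=(at_z("top",e["at"],.004)[:2]-c)@Rz*1000; print(n,q.round(1),round(e["confidence"],2))
# wrist crop overlay of model
im=d["im"][:,:,::-1].copy();S=3;big=cv2.resize(im[60:240,150:400],None,fx=S,fy=S,interpolation=cv2.INTER_CUBIC)
for x,y,z in[(a,b,.004) for a in(-72,0,72) for b in(-108,-36,36,108)]+[(a,b,.016) for a in(-80,80) for b in(-116,116)]:
    q=(proj("wrist",np.r_[c+Rz@np.array([x,y])/1000,z],p)[0]-[150,60]+.5)*S; cv2.drawMarker(big,tuple(int(v) for v in q),(255,0,255),0,10,1)
cv2.imwrite("pics/w0o.png",big)
```

```text
[[195.1, 76.1], [371.5, 92.0], [357.0, 207.3], [188.5, 192.3]] [[0.5904, 0.2265], [0.5712, 0.0045], [0.4203, 0.0177], [0.4402, 0.2398]]
pose [0.5055 0.1221] -0.0876 resid mm [[-0.0006, -0.0006], [-0.0003, 0.0006], [0.0003, 0.0005], [0.0006, -0.0005]]
bay top [0.4778 0.1258 0.004 ] bay model [0.4697 0.1253]
block_1 [35.2  2.2] 0.95
block_1 [-19.2 200.1] 0.72
block_1 [-149.3  272.4] 0.69
block_1 [ 73.3 288.4] 0.63
block_1 [-38.  -73.3] 0.58
bottle_block [31.2 73.2] 0.62
```

View pics/w0o.png

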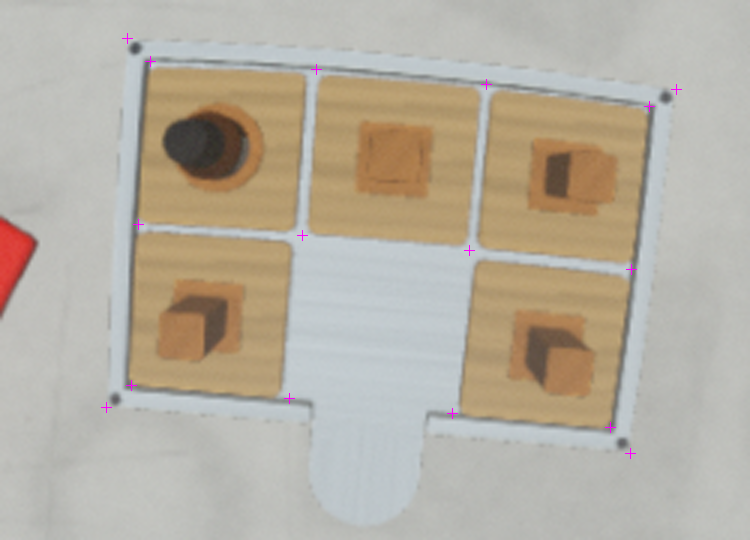

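The fit residual is below 1 mm. The bottle is far-left at +72, so I'll use five slides: far-middle → bay, bottle → far-middle, near-left → far-left, bay block → near-left, bottle → bay. I'll do the first slide with force monitoring.

```bash
cat >> h.py <<'E'
tx,ty,tyaw=np.load("tray.npy");Q=down(tyaw)
def W(c,z):
    q=R.from_euler('z',tyaw).apply([c[0]/1000,c[1]/1000,0]);return [tx+q[0],ty+q[1],z]
def slide(a,b,zg=.05,grip=40,n=5,zt=.125):
    move_gripper(.045); movel(W(a,zt),Q,.25); movel(W(a,zg),Q,.12)
    f0=np.array(read_ft_force())
    move_gripper(0,grip); print("gap",round(read_finger_gap(),4),"gf",round(read_grasp_force(),1))
    a,b=np.array(a,float),np.array(b,float)
    for i in range(1,n+1):
        movel(W(a+(b-a)*i/n,zg),Q,.1); f=np.array(read_ft_force())-f0
        print(i,f.round(1))
        if np.abs(f).max()>35: print("STOP");return False
    move_gripper(.045); movel(W(b,zt),Q,.2); print("t",round(read_time_s(),1)); return True
E
python3 - <<'E'
from h import *
slide((36,0),(-36,0))
im=read_camera("top"); c=im[170:300,240:400,::-1];cv2.imwrite("pics/t1.png",cv2.resize(c,None,fx=4,fy=4))
E
```

```text
gap 0.0176 gf 39.9
1 [-1.6 -1.   6.4]
2 [-1.7 -0.9  7.7]
3 [-1.2  0.2  7.4]
4 [-1.3 -0.5  9.1]
5 [-1.8 -0.4 10.2]
t 7.8
```

View pics/t1.png

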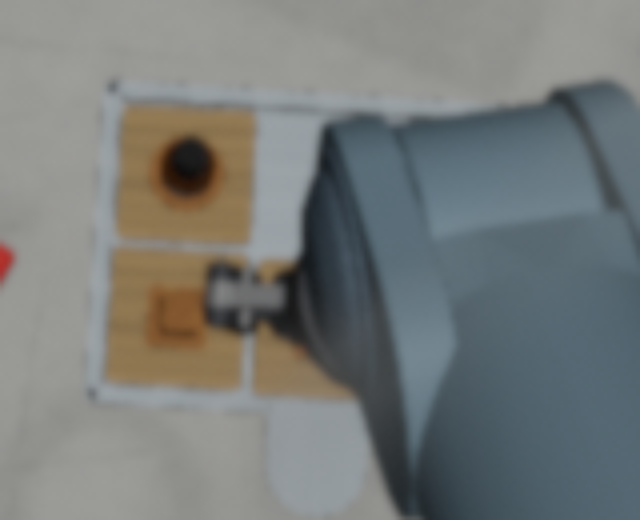

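The first block is in the bay and the far-middle place at (290,195 in the crop's tray) is empty, with no jamming. Next is the bottle slide, then a check.

Run:
```python
from h import *
if slide((36,72),(36,0),zg=.075):
    ok=slide((-36,72),(36,72))
    movel(W((-50,100),.27),Q,.3)
    p=camera_params("wrist");im=read_camera("wrist");cv2.imwrite("pics/w2.png",im[:,:,::-1]);print(proj("wrist",W((0,0),.004),p),read_time_s())
```

```text
gap 0.0159 gf 39.5
1 [-0.7 -1.9  6.2]
2 [ 0.6 -1.4  6.6]
3 [ 0.  -1.3  5.9]
4 [-0.  -0.8  6.6]
5 [-0.1 -1.3  5.6]
t 11.8
gap 0.0175 gf 40.8
1 [ 0.4 -1.2  5.7]
2 [ 1.1 -0.5  6.2]
3 [ 1.  -1.3  7.8]
4 [1.8 0.8 7.5]
5 [ 1.  -0.8  7.7]
t 16.1
[[359.80784104 133.36344167]] 16.85
```

View pics/w2.png

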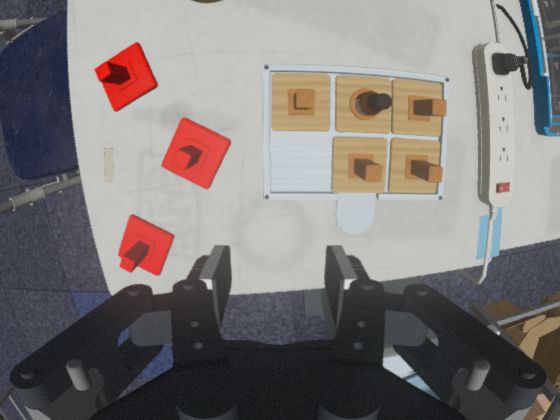

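The bottle is now far-middle at (370,102), and near-left at (300,165) is empty. Two slides remain.

Run:
```python
from h import *
if slide((-36,0),(-36,72)) and slide((36,0),(-36,0),zg=.075):
    movel(W((-60,0),.27),Q,.3)
    p=camera_params("wrist");im=read_camera("wrist");big=cv2.resize(im[60:240,150:400,::-1],None,fx=3,fy=3,interpolation=cv2.INTER_CUBIC)
    for x in(-72,0,72):
      for y in(-108,-36,36,108):
        q=(proj("wrist",W((x,y),.004),p)[0]-[150,60]+.5)*3;cv2.drawMarker(big,tuple(int(v) for v in q),(255,0,255),0,10,1)
    cv2.imwrite("pics/w3.png",big);print(read_time_s())
```

```text
gap 0.0176 gf 40.2
1 [-0.2  1.2  5.3]
2 [-1.5  1.6  5.4]
3 [-0.8  0.8  5.3]
4 [-0.4  0.8  4.8]
5 [-0.5  1.3  5.4]
t 21.4
gap 0.0159 gf 39.5
1 [-1.8 -0.7  7. ]
2 [-2.3 -0.5  7.1]
3 [-2.7 -0.2  9.1]
4 [-2.1  0.2  9.2]
5 [-2.5 -0.1 10.3]
t 25.4
26.0583
```

View pics/w3.png

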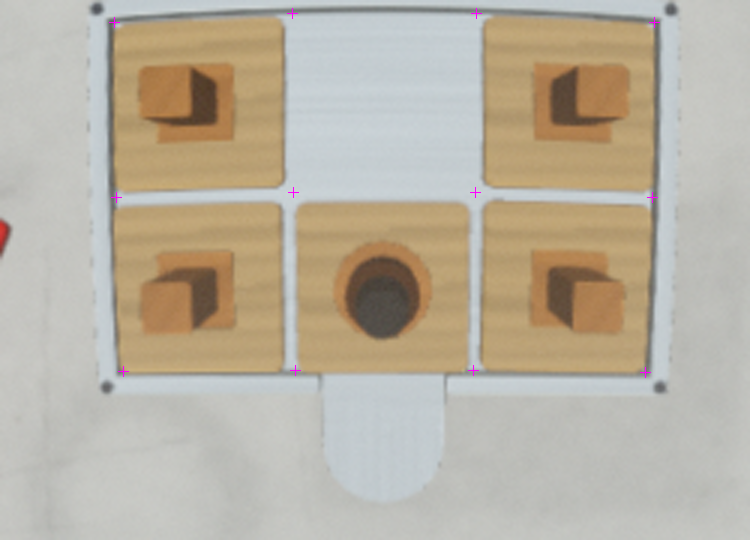

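The bottle block sits squarely behind the gap, spanning (297–470, 203–374). It is about 2 mm from the place's centre, and all five blocks lie flat inside the rim.

```bash
python3 -c "
from bench import *
print(sign_off())"
```

```text
the job is handed in; nothing more can be done
None
```

The bottle's block is in the pick-up place, about 2 mm off its centre, after five slides; all five blocks looked flat in the tray, and I handed the job in at about 26 s (no verdict was returned).

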